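# Sort the biscuit cutters into their trays

## Task

Put the four knob-handled biscuit cutters away: each goes into the white tray whose wooden tag, lying just beyond it, has the same shape as the cutter's foot, and the two round ones share a tray. Stand every cutter upright and flat on the tray's floor, set down rather than dropped, and leave the glass jar and the sauce bowl where they are.

Things in the scene. Friction and masses are not known exactly. Their poses are not given: they have to be found in the camera images.
- round_a_center (a point): Loose biscuit cutter with a round steel foot: a round disc 56 across, 18 high, standing on it. An upright round wooden knob, diameter 24, rises from the middle of the foot from 18 to 58 above the underside; grip it there. Weighs about 0.12 kg. The point is on the knob's axis 29 above the underside (half the total height of 58); z up. The two round cutters are identical and belong in the same tray.
- round_b_center (a point): Loose biscuit cutter with a round steel foot: a round disc 56 across, 18 high, standing on it. An upright round wooden knob, diameter 24, rises from the middle of the foot from 18 to 58 above the underside; grip it there. Weighs about 0.12 kg. The point is on the knob's axis 29 above the underside (half the total height of 58); z up. The two round cutters are identical and belong in the same tray.
- square_center (a point): Loose biscuit cutter with a square steel foot: a square 52 x 52, 18 high, standing on it. An upright round wooden knob, diameter 24, rises from the middle of the foot from 18 to 58 above the underside; grip it there. Weighs about 0.12 kg. The point is on the knob's axis 29 above the underside (half the total height of 58); z up.
- triangle_center (a point): Loose biscuit cutter with a triangular steel foot: an equilateral triangle of side 66 (corners 38 from the middle), 18 high, standing on it. An upright round wooden knob, diameter 24, rises from the middle of the foot from 18 to 58 above the underside; grip it there. Weighs about 0.12 kg. The point is on the knob's axis 29 above the underside (half the total height of 58); z up.
- tray_round: Fixed white open tray for the round cutters, the same as the other two: outside 100 (its x) x 160 (its y) x 22 high, walls and floor 5 thick, inside 90 x 150. Known by the flat wooden tag of round shape, full size of the foot, 4 thick, fixed on the counter just beyond the tray on its far side from the robot, 95 from the tray's middle along its +x. Origin: centre of its underside, on the counter; x across its short side, y along its long side, z up.
- tray_square: Fixed white open tray for the square cutters, the same as the other two: outside 100 (its x) x 160 (its y) x 22 high, walls and floor 5 thick, inside 90 x 150. Known by the flat wooden tag of square shape, full size of the foot, 4 thick, fixed on the counter just beyond the tray on its far side from the robot, 95 from the tray's middle along its +x. Origin: centre of its underside, on the counter; x across its short side, y along its long side, z up.
- tray_triangle: Fixed white open tray for the triangle cutters, the same as the other two: outside 100 (its x) x 160 (its y) x 22 high, walls and floor 5 thick, inside 90 x 150. Known by the flat wooden tag of triangle shape, full size of the foot, 4 thick, fixed on the counter just beyond the tray on its far side from the robot, 95 from the tray's middle along its +x. Origin: centre of its underside, on the counter; x across its short side, y along its long side, z up.
- jar_center (a point): Empty glass jar without lid, diameter 56, 72 high, standing among the cutters; to be left alone. The point is on its axis half-way up; z up.
- sauce_bowl_center (a point): Small white sauce bowl, 64 across the rim, 30 high, standing among the cutters; to be left alone. The point is on its axis half-way up; z up.
Mind the look-alikes: they are no part of the job. Leave any orange look-alike of the part that bears round_b_center alone. What is shaped like the part that bears round_a_center but black is not meant.

How it is judged (in metres and radians):
At the end, for the whole second after the job is handed in: Every cutter stands upright (within 0.1 rad) on the floor of the tray of its own shape, its middle within 34 mm of the tray's middle across and 64 mm along (so anywhere within the walls), underside within 4 mm of the floor, released and at rest (x of round_a_center in the frame of tray_round between -0.034 and 0.034 m and y of round_a_center in the frame of tray_round between -0.064 and 0.064 m and z of round_a_center in the frame of tray_round between 0.03 and 0.038 m and angle between each of round_a_center, round_b_center, square_center, triangle_center's own z axis and vertical below 0.1 rad and linear speed of each of cutter_round_a, cutter_round_b, cutter_square, cutter_triangle below 0.02 m/s and x of round_b_center in the frame of tray_round between -0.034 and 0.034 m and y of round_b_center in the frame of tray_round between -0.064 and 0.064 m and z of round_b_center in the frame of tray_round between 0.03 and 0.038 m and x of square_center in the frame of tray_square between -0.034 and 0.034 m and y of square_center in the frame of tray_square between -0.064 and 0.064 m and z of square_center in the frame of tray_square between 0.03 and 0.038 m and x of triangle_center in the frame of tray_triangle between -0.034 and 0.034 m and y of triangle_center in the frame of tray_triangle between -0.064 and 0.064 m and z of triangle_center in the frame of tray_triangle between 0.03 and 0.038 m); the robot touches nothing.
It fails at once if the jar or the sauce bowl is shifted by more than 20 mm or tipped (distance of any of jar_center, sauce_bowl_center from where it was at the start of the episode above 0.02 m or angle between any of jar_center, sauce_bowl_center's own z axis and vertical above 0.3 rad).
It fails at once if a cutter is dropped or thrown: it moves faster than 0.7 m/s (a fall of 25 mm) while not held ((contact force between the fingers and cutter_round_a below 0.05 N and linear speed of cutter_round_a above 0.7 m/s) or (contact force between the fingers and cutter_round_b below 0.05 N and linear speed of cutter_round_b above 0.7 m/s) or (contact force between the fingers and cutter_square below 0.05 N and linear speed of cutter_square above 0.7 m/s) or (contact force between the fingers and cutter_triangle below 0.05 N and linear speed of cutter_triangle above 0.7 m/s)).
It also fails if it takes over 80 s, if anything falls off the work surface, if the arm or the gripper's body presses on something with over 40 N, if the wrist force passes 120 N, or if a joint passes its speed limit or range.

## Robot

A 6-joint arm with a two-finger parallel gripper is mounted at the origin on the work surface. World frame = base frame: x ahead of the robot, y to its left, z up, the work surface at z = 0. Lengths are in mm, angles in rad, forces in N, time in s.
With the tool pointing down it reaches from about 350 to 975 mm from the base axis. Payload 7.1 kg.
Tool frame: the origin (TCP) lies on the front face of the gripper's body, between the roots of the fingers; the fingertips stand 80 mm ahead of it and the grasp point (between the pads) lies 61 mm ahead of it (env.tips_ahead is the distance from the TCP to the fingertips, in mm); z points along the fingers, y is the line along which they close (so a half turn about z gives the same grasp; the last joint's range is limited). The gripper opens to 88 mm and grips with 3 to 60 N. Pads are 20 mm wide; open, the fingers measure 115 mm over their backs; the gripper's body (75 mm by 178 mm) begins 61 mm behind the grasp point.
Start: joints at [1.186, 0.423, 1.63, -0, 1.089, -0.019], TCP at [223.528, 583.644, 302.675] pointing down, gripper open.
Joint ranges: [-3, 3], [-0.9, 2.11], [0.09, 2.58], [-1.31, 4.45], [0.11, 2.69], [-2.54, 2.54]. Speed limits (rad/s): [2.39, 2.39, 3.01, 3.14, 3.14, 3.14].

## Interface

Orientations are given as a unit quaternion [x, y, z, w].
In Python, from station import env, set_gripper, viewer, workorder gives the robot as it stands. Calls block until the motion is done:
- env.reach(position, orientation): joint-space move of the TCP to a pose.
- env.move_l(position, rot=None, rate=150, f_stop=None): straight line of the TCP; rot=None keeps the orientation; rate is the mean speed in mm/s. With f_stop (N) it stops when the force on the tool has changed by that much, and returns True; else False.
- env.move_joints(angles): joint-space move.
- set_gripper(opening): finger opening in mm; the grip force is fixed at half the most; returns when the fingers have stopped.
- env.hold(seconds).
- env.ik(position, orientation): joint angles nearest the present ones, or None.
- env.read_state(): the state.
- viewer.camera(name): name is "scene" or "top"; returns the picture (400x640x3 uint8, blue, green, red); there is no depth.
- viewer.camera_params(name): a dict with "fx", "fy", "cx", "cy" (pixels), "pose" (4x4, takes a point from camera to world coordinates). Camera axes: x right, y up, looking along -z (the intrinsics and any distortion apply to the point x, -y, -z); pixel columns grow to the right and rows downward; lengths in mm; the calibration is good to about 2 mm. A picture is of the moment at which its call begins. camera_params takes no time and is no camera call.
A pose or a line that the arm cannot do raises env.IKError and nothing moves.
- workorder.sign_off(): hands the job in; it is judged then, once.
The state is a dict: "time_s": time; "qpos": joint angles; "dq": joint speeds; "tau": joint torques, N m; "tool_pos": TCP position; "orientation": TCP orientation; "force": force on the tool from outside, world axes, zero at the start; "wrist_torque": the same for the moment, N m; "width": finger opening in mm; "grip_force": force on a finger pad.
Only numpy, scipy, OpenCV 4.12 (cv2) and the standard library are available. Lean on these libraries where they do the work, as an engineer would, in place of code of your own. Each camera call takes 0.05 s, during which the arm holds its last target. There are 200 camera calls.

## Working session

There is one attempt and no reset: what is moved stays moved. The work goes in short steps, each a Python script; the robot and the scene stay as the last script left them, time stands still between calls to the robot, and variables do not carry over. Pictures are saved under pics/ and viewed, at most 14 in all, crops included, and the job is handed in when it is done.

```bash
ls; mkdir -p pics; python3 - <<'E'
from station import env, viewer
import cv2
for n in("scene","top"):
    im=viewer.camera(n); cv2.imwrite(f"pics/{n}0.png",im)
    p=viewer.camera_params(n); print(n,{k:(v if k!="pose" else [[round(float(x),4) for x in r] for r in v]) for k,v in p.items()})
s=env.read_state();print(s["time_s"],s["width"],s["orientation"])
E
```

```text
pics
scene {'fx': 481.8403286358041, 'fy': 481.8403286358041, 'cx': 316.5011655076344, 'cy': 196.14357207166287, 'pose': [[-0.2895, -0.5212, 0.8028, 1366.045], [0.9571, -0.1494, 0.2481, 288.7125], [-0.0093, 0.8402, 0.5421, 666.4381], [0.0, 0.0, 0.0, 1.0]]}
top {'fx': 436.884057172111, 'fy': 436.884057172111, 'cx': 316.5388051580155, 'cy': 203.14554862960637, 'pose': [[-0.0033, 0.9912, -0.1326, 348.9085], [-1.0, -0.0042, -0.0067, 15.8264], [-0.0072, 0.1326, 0.9911, 1079.7413], [0.0, 0.0, 0.0, 1.0]]}
0.1 88.03771428219464 [ 1.81870709e-01  9.83322199e-01 -6.90607212e-04 -1.45993402e-04]
```

View pics/top0.png

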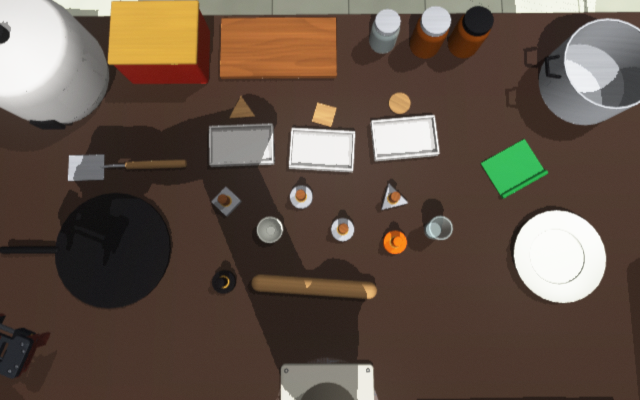

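View pics/scene0.png

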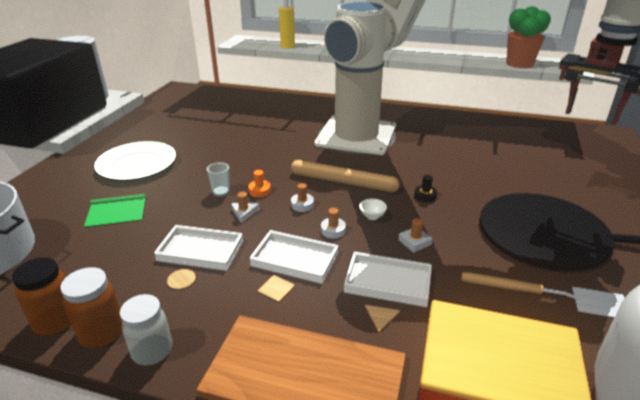

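The top view shows the trays at (241,145) triangle tag, (322,149) square tag and (405,138) round tag. The cutters are square (226,200), triangle (393,198) and steel round (301,196) and (343,229). The orange round (395,241) and the black round (224,282) are the look-alikes and stay put, as do the jar (439,229) and the bowl (270,229). The scene view agrees. Next I measure and confirm in one enlarged crop.

```bash
cat > h.py <<'E'
import numpy as np, cv2
from station import viewer
P={n:viewer.camera_params(n) for n in("scene","top")}
def ray(n,u,v):
    p=P[n];T=np.array(p["pose"]);d=T[:3,:3]@np.array([(u-p["cx"])/p["fx"],-(v-p["cy"])/p["fy"],-1.])
    return T[:3,3],d
def plane(n,u,v,z):
    o,d=ray(n,u,v);return o+d*(z-o[2])/d[2]
def proj(n,X):
    p=P[n];T=np.array(p["pose"]);c=T[:3,:3].T@(np.array(X)-T[:3,3])
    return np.array([p["cx"]-p["fx"]*c[0]/c[2],p["cy"]+p["fy"]*c[1]/c[2]])
def tri(u1,u2):
    (a,d),(b,e)=ray("top",*u1),ray("scene",*u2);d=d/np.linalg.norm(d);e=e/np.linalg.norm(e)
    s,t=np.linalg.lstsq(np.c_[d,-e],b-a,rcond=None)[0];p,q=a+s*d,b+t*e
    return (p+q)/2,np.linalg.norm(p-q)
def brown(im):
    h=cv2.cvtColor(im,cv2.COLOR_BGR2HSV);return cv2.inRange(h,(3,110,80),(18,255,255))
def blob(mask,u,r):
    m=np.zeros_like(mask);x,y=map(int,np.round(u));m[y-r:y+r+1,x-r:x+r+1]=mask[y-r:y+r+1,x-r:x+r+1]
    n,l,s,c=cv2.connectedComponentsWithStats(m)
    if n<2:return None
    k=1+np.argmax(s[1:,4]);return c[k],s[k],l==k
E
python3 - <<'E'
from h import *
top=cv2.imread("pics/top0.png");sc=cv2.imread("pics/scene0.png")
bt,bs=brown(top),brown(sc)
for n,u in dict(square=(226,200),ra=(301,196),rb=(343,229),tri=(393,198)).items():
    c,s,_=blob(bt,u,11); g=proj("scene",plane("top",*c,40)); r=blob(bs,g,13)
    print(n,c.round(1),s[2:],plane("top",*c,42).round(1),"scene guess",g.round(1),end=" ")
    if r: X,e=tri(c,r[0]);print(r[0].round(1),r[1][2:],"tri",X.round(1),"gap",e.round(1))
    # foot outline on top-of-foot plane
    hsv=cv2.cvtColor(top,cv2.COLOR_BGR2HSV);w=cv2.inRange(hsv,(0,0,70),(180,90,255))|bt
    f=blob(w,u,19);pts=np.argwhere(f[2])[:,::-1].astype(np.float32);h=cv2.convexHull(pts);M=cv2.moments(h)
    cc=(M["m10"]/M["m00"],M["m01"]/M["m00"]);print("   foot",np.round(cc,1),f[1][2:],plane("top",*cc,16).round(1))
hsv=cv2.cvtColor(top,cv2.COLOR_BGR2HSV);w=cv2.inRange(hsv,(0,0,70),(180,70,255))
for n,u in dict(ttri=(241,145),tsq=(322,149),tround=(405,138)).items():
    f=blob(w,u,40);pts=np.argwhere(f[2])[:,::-1].astype(np.float32)
    b=cv2.boxPoints(cv2.minAreaRect(pts));B=np.array([plane("top",*q,22)[:2] for q in b])
    print(n,f[1][2:],B.mean(0).round(1),"sides",np.linalg.norm(B[1]-B[0]).round(),np.linalg.norm(B[2]-B[1]).round(),B.round().tolist())
for n,u,z in(("jar",(439,229),36),("bowl",(270,229),20),("orange",(395,241),30),("black",(224,282),30)):print(n,plane("top",*u,z).round())
cv2.imwrite("pics/crop.png",cv2.resize(top[85:300,195:460],None,fx=2.75,fy=2.75,interpolation=cv2.INTER_CUBIC))
E
```

```text
square [223.4 198.9] [13 11 78] [499.  246.7  42. ] scene guess [416.5 227.6] [416.4 227.9] [ 14  21 212] tri [499.4 247.2  39.3] gap 0.4
   foot [225.7 200.7] [ 29  29 408] [498.3 246.7  16. ]
ra [300.4 195.4] [10 12 97] [506.6  61.6  42. ] scene guess [333. 216.] [332.9 216.2] [ 11  21 189] tri [507.   61.6  39.5] gap 0.2
   foot [302.6 192.4] [ 39  36 965] [518.1  57.2  16. ]
rb [342.5 228.7] [10 11 93] [426.3 -38.7  42. ] scene guess [301.9 191.1] [301.7 190.7] [ 12  20 171] tri [426.4 -39.   41. ] gap 0.6
   foot [342.5 229.4] [ 26  25 482] [426.4 -40.1  16. ]
tri [393.8 197.2] [ 14  13 111] [ 501.3 -162.4   42. ] scene guess [242.5 199.6] [245.1 196.9] [ 20  23 253] tri [ 499.6 -158.9   47.6] gap 5.2
   foot [393.4 198.2] [ 29  28 409] [ 502.7 -165.9   16. ]
ttri [  66   44 2722] [639.2 209.7] sides 164.0 108.0 [[692.0, 294.0], [694.0, 130.0], [586.0, 127.0], [584.0, 289.0]]
tsq [  68   46 2870] [624.8  10. ] sides 111.0 166.0 [[574.0, 95.0], [685.0, 90.0], [675.0, -76.0], [564.0, -69.0]]
tround [  71   49 2877] [ 654.7 -197. ] sides 170.0 111.0 [[702.0, -109.0], [718.0, -278.0], [607.0, -284.0], [592.0, -117.0]]
jar [ 425. -269.   36.]
bowl [428. 136.  20.]
orange [ 397. -165.   30.]
black [302. 243.  30.]
```

View pics/crop.png

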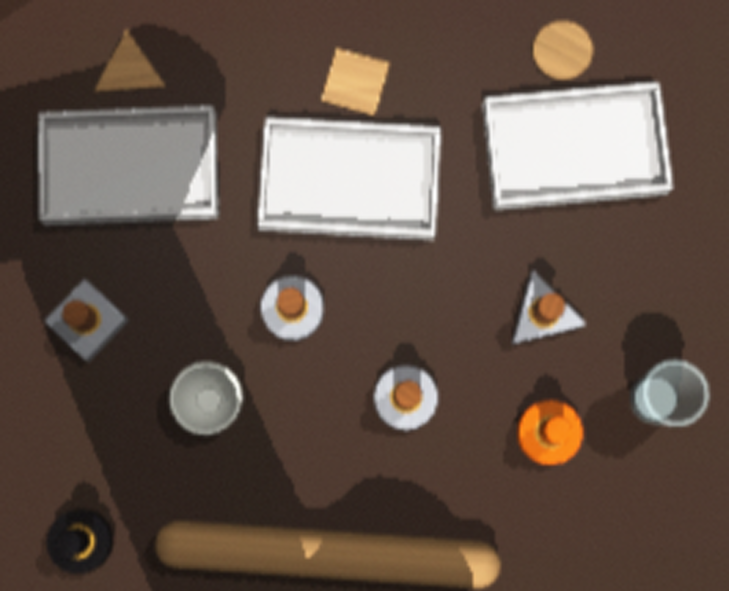

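The crop confirms the targets: steel feet with brown knobs, while the orange and black rounds are excluded. Sizes, heights (about 40) and gaps check out. Now I move the first cutter, round_a.

```bash
cat > job.py <<'E'
import numpy as np
from station import env,set_gripper,viewer
PICK=dict(ra=(507,61.5),rb=(426.4,-39.2),square=(499.2,247),tri=(502,-164))
c=np.array([654.7,-197]);d=np.array([.09,-.996])
PLACE=dict(ra=c-35*d,rb=c+35*d,square=(624.8,10),tri=(639,209.7))
Q=[.70710678,.70710678,0,0]
if env.ik([507,61,230],Q) is None: Q=[.70710678,-.70710678,0,0]
def P(p,z):return [float(p[0]),float(p[1]),z]
def pick(n):
    set_gripper(70)
    env.reach(P(PICK[n],200),Q); print(n,"above",np.round(env.read_state()["qpos"],2))
    if env.move_l(P(PICK[n],106),rate=120,f_stop=8): print("contact on descent!");return False
    set_gripper(10); s=env.read_state();print("width",round(s["width"],1),"grip",round(s["grip_force"],1))
    env.move_l(P(PICK[n],215),rate=150); s=env.read_state();print("lifted width",round(s["width"],1))
    return 20<s["width"]<28
def place(n):
    p=PLACE[n]
    env.move_l(P(p,215),rate=200); env.move_l(P(p,125),rate=120)
    t=env.move_l(P(p,109.5),rate=25,f_stop=4); s=env.read_state();print("touch",t,"tcp z",round(s["tool_pos"][2],1),"t",round(s["time_s"],1))
    if s["tool_pos"][2]>115: print("too high, not released");return False
    set_gripper(55); env.move_l(P(p,215),rate=150);return True
E
python3 - <<'E'
from job import *
import cv2
for n in PICK:
    print(n,[None if q is None else np.round(q,1)[[0,5]] for q in(env.ik(P(PICK[n],106),Q),env.ik(P(PLACE[n],109),Q))])
if pick("ra") and place("ra"):
    env.reach([450,80,250],Q)
cv2.imwrite("pics/s1.png",viewer.camera("scene"));cv2.imwrite("pics/t1.png",viewer.camera("top"))
print(env.read_state()["time_s"])
E
```

```text
ra [array([0.1, 0.1]), array([-0.3, -0.3])]
rb [array([-0.1, -0.1]), array([-0.4, -0.4])]
square [array([0.4, 0.4]), array([-0., -0.])]
tri [array([-0.3, -0.3]), array([0.3, 0.3])]
ra above [0.1  0.41 1.95 0.   0.78 0.1 ]
width 23.4 grip 30.0
lifted width 23.2
touch True tcp z 110.8 t 8.3
11.1167
```

View pics/s1.png

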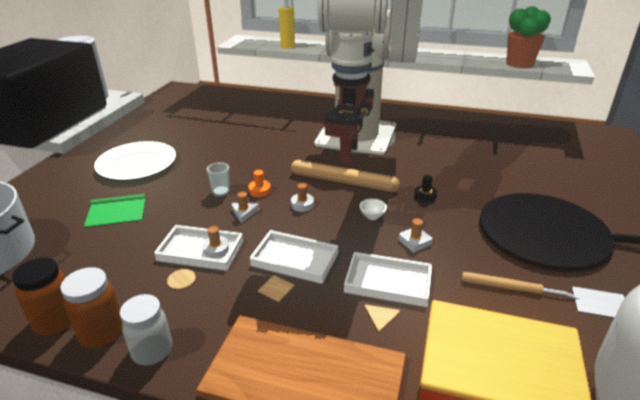

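Round_a stands upright in the round tray at about (213,241); touch came at the expected height. Next are the other three.

```bash
python3 - <<'E'
from job import *
import cv2
for n in("rb","tri","square"):
    if not(pick(n) and place(n)): print("STOP",n);break
else: env.reach([420,80,300],Q)
s=viewer.camera("scene");t=viewer.camera("top")
cv2.imwrite("pics/s2.png",s);cv2.imwrite("pics/t2.png",t)
cv2.imwrite("pics/s2c.png",cv2.resize(s[140:340,120:460],None,fx=2.3,fy=2.3,interpolation=cv2.INTER_CUBIC))
from h import *
for n in PLACE:
    g=[proj(k,[*PLACE[n],47]) for k in("top","scene")];a,b=blob(brown(t),g[0],9),blob(brown(s),g[1],13)
    if a and b: X,e=tri(a[0],b[0]);print(n,X.round(1),"gap",round(e,1),"want",np.round(PLACE[n],1))
print(env.read_state()["time_s"])
E
```

```text
rb above [-0.12  0.31  2.12  0.    0.71 -0.12]
width 23.4 grip 30.0
lifted width 23.4
touch True tcp z 110.8 t 17.9
tri above [-0.34  0.43  1.91  0.    0.8  -0.34]
width 23.5 grip 30.0
lifted width 23.3
touch True tcp z 110.8 t 26.8
square above [ 0.44  0.47  1.85 -0.    0.83  0.44]
width 23.4 grip 30.0
lifted width 23.3
touch True tcp z 110.8 t 34.9
ra [ 651.3 -161.5   43.6] gap 0.7 want [ 651.6 -162.1]
rb [ 657.8 -231.4   43.9] gap 0.8 want [ 657.8 -231.9]
square [627.5   9.9  43.8] gap 2.2 want [624.8  10. ]
tri [638.6 209.8  42.9] gap 0.1 want [639.  209.7]
37.475
```

View pics/s2c.png

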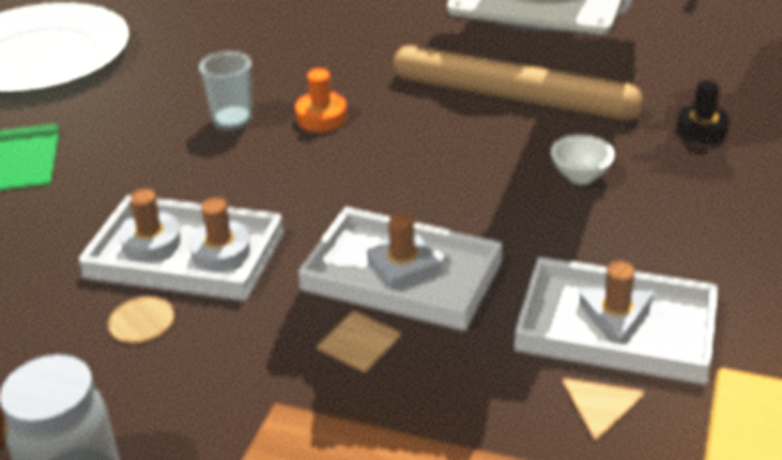

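View pics/t2.png

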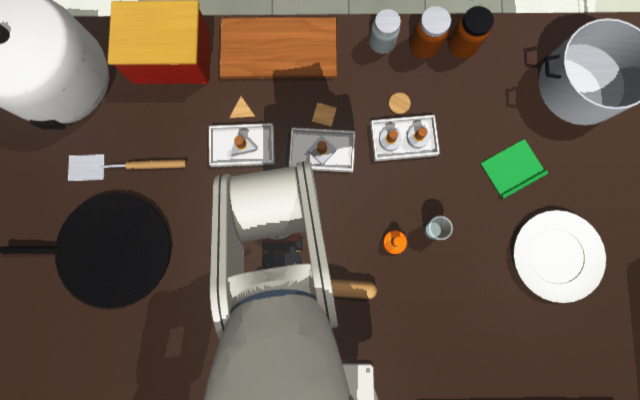

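All four cutters stand upright in the trays with matching tags: rounds at (392,137) and (421,132), square (322,149), triangle (240,144). The jar, bowl and look-alikes are untouched, so I hand the job in.

```bash
python3 -c "
from station import workorder
print(workorder.sign_off())"
```

```text
the job is handed in; nothing more can be done
None
```

I handed the job in at about 37 s: all four cutters stand upright in their matching trays (both round ones share one), and the jar, sauce bowl and look-alikes were left where they were; sign-off returned no verdict.

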